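Line up the paint tins by size on the store shelf

TASK

One bay at an end of the low blue shelf already holds the largest paint tin, and the bay at the other end holds the brush jar. Stand the four tins from the bench in the four empty bays between them, one in the middle of each bay, so that the row steps down in size from the large tin to the smallest tin beside the brush jar. Keep every tin upright, and leave the large tin and the brush jar where they are.

Things in the scene. Friction and masses are not known exactly. Their poses are not given: they have to be found in the camera images.
- tin_60: Lever-lid paint tin, plain tinplate with a blank paper wrap: an upright cylinder 60 mm in diameter and 90 mm high, about 330 g, the largest of the four tins to be moved. It starts upright on the bench. Origin: centre of its underside; z is its axis and points up out of the lid.
- tin_52: The same kind of tin, 52 mm in diameter and 74 mm high, about 210 g. Starts upright on the bench. Origin: centre of its underside, z up along its axis.
- tin_44: The same kind of tin, 44 mm in diameter and 60 mm high, about 130 g. Starts upright on the bench. Origin: centre of its underside, z up along its axis.
- tin_36: The same kind of tin, 36 mm in diameter and 46 mm high, about 70 g, the smallest. Starts upright on the bench. Origin: centre of its underside, z up along its axis.
- stock_tin: The large paint tin of the same kind, 72 mm in diameter and 108 mm high, about 580 g, loose, already standing on the shelf in the bay at one end (either end, it varies). Not to be moved. Origin: centre of its underside, z up.
- brush_jar: Glass jar 62 mm in diameter and 68 mm high with two paint brushes standing in it bristles up, 150 mm high in all, about 450 g, loose, standing in the bay at the other end of the shelf from the large tin. Not to be moved. Origin: centre of its underside, z up.
- bay1: Black ribbed rubber mat, 90 x 66 x 3 mm, fixed on the deck in the first of the four empty bays of the low blue shelf. Origin: centre of its underside, on the chipboard deck 55 mm above the bench; a tin stands 3 mm above it. x points across the shelf's depth, away from the robot, y along the row from bay1 to bay4, z up. The end bay beyond it (84 mm along -y) is taken.
- bay2: The mat of the second empty bay, next to bay1: same size, origin and axes. The shelf is 510 mm long and 130 mm deep, with six bays of 84 mm pitch in one straight row: a taken end bay, bay1, bay2, bay3, bay4, a taken end bay. Corner posts reach 95 mm above the bench.
- bay3: The mat of the third empty bay, between bay2 and bay4: same size, origin and axes as bay1. Sheet-steel dividers 2.5 mm thick, 104 mm deep and 30 mm high part the bays; they are open at the top, front and back, so a gripper that closes across the shelf's depth (x) stays clear of the dividers.
- bay4: The mat of the fourth empty bay, next to bay3: same size, origin and axes as bay1. The end bay beyond it (84 mm along y) is taken.
Mind the look-alikes: they are no part of the job. Leave any red look-alike of the tin_36 alone. What is shaped like the tin_44 but pink is not meant.

How it is judged:
At the end, for the whole second after the job is handed in: From the large tin to the brush jar stand the 60, 52, 44 and 36 mm tins, each within 15 mm of the middle of its bay, on the mat (5 mm in height), upright within 0.1 rad, at rest; the large tin and the brush jar upright within 0.1 rad and 15 mm of where they began (((horizontal distance between stock_tin and bay1 below 0.126 m and horizontal distance between tin_60 and bay1 below 0.015 m and z of tin_60 in the frame of bay1 between -0.002 and 0.007 m and horizontal distance between tin_52 and bay2 below 0.015 m and z of tin_52 in the frame of bay2 between -0.002 and 0.007 m and horizontal distance between tin_44 and bay3 below 0.015 m and z of tin_44 in the frame of bay3 between -0.002 and 0.007 m and horizontal distance between tin_36 and bay4 below 0.015 m and z of tin_36 in the frame of bay4 between -0.002 and 0.007 m) or (horizontal distance between stock_tin and bay4 below 0.126 m and horizontal distance between tin_60 and bay4 below 0.015 m and z of tin_60 in the frame of bay4 between -0.002 and 0.007 m and horizontal distance between tin_52 and bay3 below 0.015 m and z of tin_52 in the frame of bay3 between -0.002 and 0.007 m and horizontal distance between tin_44 and bay2 below 0.015 m and z of tin_44 in the frame of bay2 between -0.002 and 0.007 m and horizontal distance between tin_36 and bay1 below 0.015 m and z of tin_36 in the frame of bay1 between -0.002 and 0.007 m)) and angle between each of tin_60, tin_52, tin_44, tin_36, stock_tin, brush_jar's own z axis and vertical below 0.1 rad and linear speed of each of tin_60, tin_52, tin_44, tin_36 below 0.02 m/s and distance of each of stock_tin, brush_jar from where it was at the start of the episode below 0.015 m); the robot touches nothing.
It fails at once if a tin is tipped more than 0.5 rad (angle between any of tin_60, tin_52, tin_44, tin_36's own z axis and vertical above 0.5 rad).
It fails at once if the large tin or the brush jar is tipped more than 0.5 rad (angle between any of stock_tin, brush_jar's own z axis and vertical above 0.5 rad).
It fails at once if the large tin or the brush jar is moved more than 25 mm (distance of any of stock_tin, brush_jar from where it was at the start of the episode above 0.025 m).
It also fails if it takes over 112 s, if anything falls off the work surface, if the arm or the gripper's body presses on something with over 40 N, if the wrist force passes 120 N, or if a joint passes its speed limit or range.

ROBOT

A 6-joint arm with a two-finger parallel gripper is mounted at the origin on the work surface. World frame = base frame: x ahead of the robot, y to its left, z up, the work surface at z = 0. Lengths are in m, angles in rad, forces in N, time in s.
With the tool pointing down it reaches from about 0.35 to 0.725 m from the base axis. Payload 6 kg.
Tool frame: the origin (TCP) lies between the finger pads; the fingertips stand 17 mm ahead of it and the grasp point (between the pads) lies 2 mm behind it; z points along the fingers, y is the line along which they close (so a half turn about z gives the same grasp; the last joint's range is limited). The gripper opens to 85 mm and grips with 20 to 120 N. Pads are 22 mm wide; open, the fingers measure 114 mm over their backs; the gripper's body (76 mm by 85 mm) begins 54 mm behind the grasp point. The pads swing forward as they close: fully open they stand 13 mm farther back than shut.
Start: joints at [1.536, 0.04, 0.085, 0, -1.615, -0.334], TCP at [0.216, 0.56, 0.248] pointing down, gripper open.
Joint ranges: [-2.56, 2.56], [-1.29, 2.01], [-1.08, 1.49], [-3.29, 1.98], [-2.81, -0.18], [-2.99, 2.99]. Speed limits (rad/s): [2.57, 2.57, 3.01, 3.14, 3.14, 3.14].

INTERFACE

Orientations are given as a unit quaternion [x, y, z, w].
In Python, from station import robot, imaging, job gives the robot as it stands.
- The arm moves only by the tool arm_command, never from a script. Its arguments are lists of equal length, an entry for each row: "gripper": the finger opening in mm, from 0 to 85.4; "dp": the shift along the tool's x, y, z in mm, a list of three; "delta_rot": the turn, a rotation vector about the tool's x, y, z in rad, a list of three. A call has 1 to 12 rows; each row shifts and turns the commanded pose from where the row before left it, along the tool's axes as they then stand; what a row does not reach is not made up. A row lasts 1/10 s, in which the tool goes at most 50 mm and 8.59 degrees, less where a joint would pass 70% of its speed; a pose out of reach is approached as far as the arm can. A call is refused whole if a number of a shift passes 50 or a number of a turn 0.15, either way. A call with a gripper value outside its range is refused whole. The fingers move at their own pace and stop on an object; "force" is the grip in N (left out, the last holds). Time passes only in rows, so rows that do not move let the fingers close. It gives the time, the measured TCP pose, the force, the opening and the grip force at its end, in the units of the state.
- robot.get_state(): the state, without advancing time (a new reading comes with each control period).
- imaging.read_camera(name): name is "side" or "top"; returns the picture (480x640x3 uint8, blue, green, red); there is no depth.
- imaging.camera_info(name): a dict with "intrinsics" (3x3 intrinsics, pixels), "world_from_camera" (4x4, takes a point from camera to world coordinates). Camera axes: x right, y down, z forward; pixel columns grow to the right and rows downward; lengths in m; the calibration is good to about 2 mm. A picture is of the moment at which its call begins. camera_info takes no time and is no camera call.
- job.hand_in(): hands the job in; it is judged then, once.
The state is a dict: "clock": time; "qpos": joint angles; "qvel": joint speeds; "joint_torque": joint torques, N m; "tcp_pos": TCP position; "tool_rot": TCP orientation; "force": force on the tool from outside, world axes, zero at the start; "moment": the same for the moment, N m; "grip_width": opening from 0.0 (shut) to 1.0 (fully open); "grip_force": force on a finger pad.
Only numpy, scipy, OpenCV 4.12 (cv2) and the standard library are available. Lean on these libraries where they do the work, as an engineer would, in place of code of your own. Each camera call takes 0.05 s, during which the arm holds its last target. There are 200 camera calls.

## Working session

There is one attempt and no reset: what is moved stays moved. The work goes in short steps, Python scripts to look and compute and a tool call to move; the robot and the scene stay as the last step left them, time stands still between calls to the robot, and variables do not carry over. Pictures are saved under pics/ and viewed, at most 14 in all, crops included, and the job is handed in when it is done.

Besides the shell and the picture viewer there is one more tool, called after "Request:" as name(argument=value, ...), one argument or row to a line, values as JSON. arm_command: Moves the arm, as the interface text tells. Its arguments: {"type":"object","properties":{"gripper":{"type":"array"},"dp":{"type":"array"},"delta_rot":{"type":"array"},"force":{"type":"number"}},"required":["gripper","dp","delta_rot"]}

```bash
mkdir -p pics; python3 - <<'E'
from station import robot, imaging, job
import cv2
for n in("top","side"):
    cv2.imwrite(f"pics/{n}0.png",imaging.read_camera(n)); i=imaging.camera_info(n); print(n,i["intrinsics"],i["world_from_camera"])
s=robot.get_state(); print({k:s[k] for k in("clock","tcp_pos","tool_rot","grip_width","qpos")})
E
```

```text
top [[457.20189912   0.         317.05768859]
 [  0.         457.20189912 245.79281056]
 [  0.           0.           1.        ]] [[ 0.02754511 -0.98959333  0.14123137  0.39157482]
 [-0.99957948 -0.02598685  0.01286622 -0.03262989]
 [-0.00906217 -0.14152638 -0.989893    0.90165569]
 [ 0.          0.          0.          1.        ]]
side [[542.89594796   0.         322.28056629]
 [  0.         542.89594796 247.67774007]
 [  0.           0.           1.        ]] [[-0.96520776 -0.20592644  0.16114677  0.32487237]
 [-0.26092827  0.71834897 -0.64489627  0.76825568]
 [ 0.01704157 -0.66450663 -0.74708803  1.01255391]
 [ 0.          0.          0.          1.        ]]
{'clock': 0.1, 'tcp_pos': array([0.21614981, 0.55942938, 0.24739265]), 'tool_rot': array([ 9.83046628e-01, -1.83354046e-01, -8.08722381e-05,  7.83946892e-04]), 'grip_width': 1.0022214625743364, 'qpos': array([ 1.53567091e+00,  4.07442274e-02,  8.39230175e-02, -3.93513162e-04,
       -1.61550152e+00, -3.33686506e-01])}
```

View pics/top0.png

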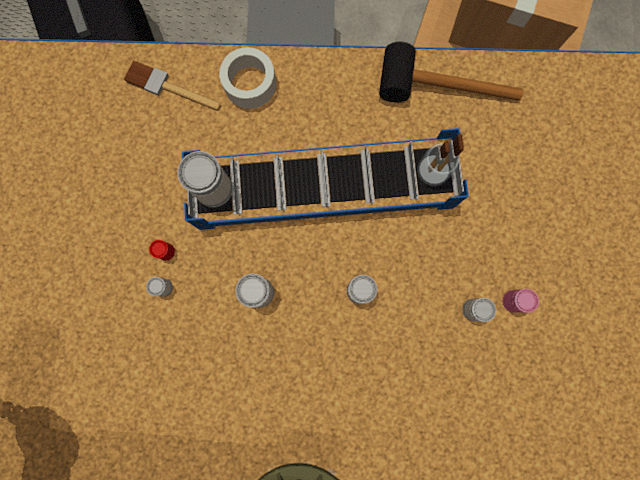

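View pics/side0.png

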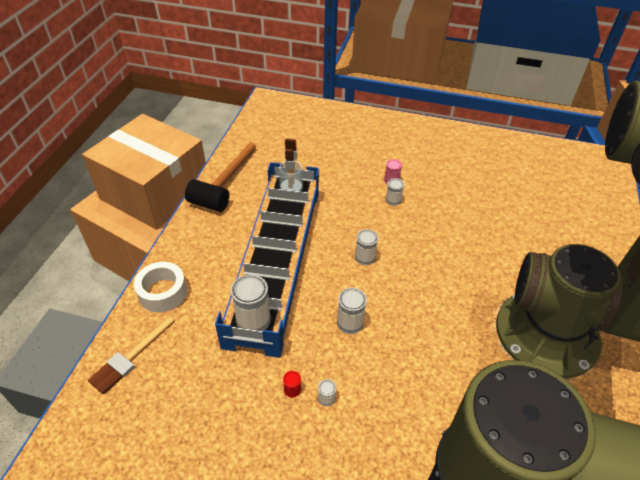

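Look-alikes: tin_36: grey (158,287) vs red (161,250). tin_44: grey (482,310) vs pink (521,301). tin_60 (254,291) and tin_52 (362,290) differ in size, and the stock tin is at (201,172). I choose the grey ones and check them in a close crop.

```bash
python3 - <<'E'
import cv2, numpy as np
im=cv2.imread("pics/top0.png")
a=cv2.resize(im[130:230,180:480],None,fx=2.66,fy=2.66,interpolation=cv2.INTER_CUBIC)
t=[cv2.resize(im[y-25:y+25,x-25:x+25],(199,199),interpolation=cv2.INTER_CUBIC) for x,y in((158,287),(254,291),(362,290),(482,310))]
b=np.hstack(t); a=a[:,:796]
cv2.imwrite("pics/crop1.png",np.vstack([a,b])); print(a.shape,b.shape)
E
```

```text
(266, 796, 3) (199, 796, 3)
```

View pics/crop1.png

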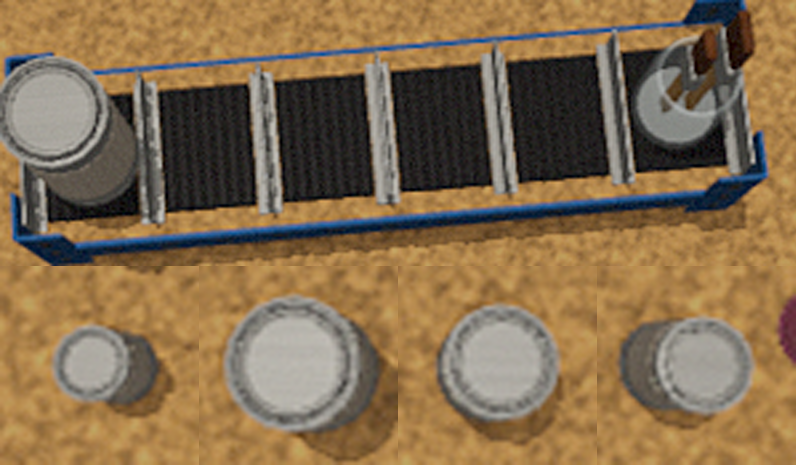

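The crop shows four plain grey tins with sizes in the right ratio (lid widths about 19, 34, 29 and 24 px). The stock tin is at the left (+y) and the jar at the right, so tin_60 goes in bay4 and tin_36 in bay1.

```bash
cat > h.py <<'E'
import cv2, numpy as np
from station import robot, imaging, job
def ray(n,u,v,z):
    i=imaging.camera_info(n);T=i["world_from_camera"]
    d=T[:3,:3]@np.linalg.solve(i["intrinsics"],[u,v,1.]); return T[:3,3]+d*(z-T[2,3])/d[2]
def proj(n,p):
    i=imaging.camera_info(n);T=i["world_from_camera"]
    q=i["intrinsics"]@(T[:3,:3].T@(np.array(p)-T[:3,3])); return q[:2]/q[2]
E
python3 - <<'E'
from h import *
im=cv2.imread("pics/top0.png")
s=imb=cv2.imread("pics/side0.png")
for k,h,c in((36,.046,(155.5,286)),(60,.09,(252.6,290)),(52,.074,(362,289)),(44,.06,(483.6,309.6))):
    p=ray("top",*c,h); 
    print(k,p.round(4),"lid in side",proj("side",p).round(1),"base in side",proj("side",p-[0,0,h]).round(1))
dark=(im.max(2)<70).astype(np.uint8); dark[:, :235]=0; dark[:,415:]=0; dark[:140]=0; dark[225:]=0
dark=cv2.morphologyEx(dark,cv2.MORPH_CLOSE,np.ones((3,3)))
cs,_=cv2.findContours(dark,0,2)
P=[]
for c in cs:
    if cv2.contourArea(c)<600: continue
    r=cv2.boxPoints(cv2.minAreaRect(c)); w=np.array([ray("top",*q,.058) for q in r]); m=w.mean(0);P.append(m)
    print(m.round(4), [np.linalg.norm(w[i]-w[i-1]).round(4) for i in(1,2)])
P=np.array(sorted(P,key=lambda p:p[1]))
d=P[-1]-P[0]; print("pitch",np.diff(P,axis=0).round(4),"yaw",np.arctan2(-d[0],d[1]),"mean",P.mean(0))
E
```

```text
36 [0.4297 0.2789 0.046 ] lid in side [327.5 386.3] base in side [326.9 397.1]
60 [0.4253 0.0899 0.09  ] lid in side [352.8 297.6] base in side [350.5 321.6]
52 [ 0.4331 -0.105   0.074 ] lid in side [367.8 236.7] base in side [365.4 257.1]
44 [ 0.4025 -0.3275  0.06  ] lid in side [396.2 183.1] base in side [393.6 199.8]
[0.6257 0.095  0.058 ] [np.float64(0.0658), np.float64(0.0899)]
[0.6347 0.0116 0.058 ] [np.float64(0.0661), np.float64(0.0895)]
[ 0.644  -0.0719  0.058 ] [np.float64(0.0658), np.float64(0.0894)]
[ 0.6536 -0.1551  0.058 ] [np.float64(0.0663), np.float64(0.0899)]
pitch [[-0.0095  0.0832  0.    ]
 [-0.0094  0.0836  0.    ]
 [-0.009   0.0833  0.    ]] yaw 0.11109866488604393 mean [ 0.63948054 -0.03010494  0.058     ]
```

Request:
arm_command(
  gripper=[85,85,85,85,85,85,85,85,85],
  dp=[
    [0,0,0],
    [0,0,0],
    [0,0,0],
    [0,0,0],
    [0,0,0],
    [0,0,0],
    [0,0,0],
    [0,0,0],
    [0,0,0],
  ],
  delta_rot=[
    [0,0,0.136],
    [0,0,0.136],
    [0,0,0.136],
    [0,0,0.136],
    [0,0,0.136],
    [0,0,0.136],
    [0,0,0.136],
    [0,0,0.136],
    [0,0,0],
  ],
  force=60,
)

```text
clock: 1.0
tcp_pos: [0.2162, 0.5595, 0.2477]
tool_rot: [0.746, -0.666, 0.0, 0.0]
force: [0.3, -0.8, 0.2]
grip_width: 0.991
grip_force: 0.0
```

```bash
cat >> h.py <<'E'
from scipy.spatial.transform import Rotation as Ro
T={36:(.4297,.2789),60:(.4253,.0899),52:(.4331,-.105),44:(.4025,-.3275)}
B={4:(.6257,.095),3:(.6347,.0116),2:(.644,-.0719),1:(.6536,-.1551)}
def go(x,y,z):
    s=robot.get_state();R=Ro.from_quat(s["tool_rot"]).as_matrix();p=s["tcp_pos"]
    print("t",round(s["clock"],1),"tcp",p.round(4),"dp mm",(R.T@(np.array([x,y,z])-p)*1e3).round(1),
     "yawy",np.arctan2(R[1,1],R[0,1]).round(3),"tilt",R[:2,2].round(3),"w",round(s["grip_width"]*85.4,1),"f",round(s["grip_force"],1),s["force"].round(1))
E
python3 -c "
from h import *
print([ (ray('top',u,v,.2)).round(3) for u,v in((445,147),(458,139))])
go(*T[60],.2)"
```

```text
[array([ 0.656, -0.223,  0.2  ]), array([ 0.67 , -0.244,  0.2  ])]
t 1.0 tcp [0.2162 0.5595 0.2477] dp mm [ 490.1 -154.9   48.1] yawy -3.029 tilt [-0.    -0.001] w 84.7 f 0.0 [ 0.3 -0.8  0.2]
```

Request:
arm_command(
  gripper=[85,85,85,85,85,85,85,85,85,85,85,85],
  dp=[
    [25,-8,0],
    [40,-13,0],
    [48,-15,0],
    [48,-15,0],
    [48,-15,0],
    [48,-15,0],
    [48,-15,0],
    [48,-15,0],
    [48,-15,0],
    [44,-14,0],
    [30,-9,0],
    [15,-6,0],
  ],
  delta_rot=[
    [0,0,0],
    [0,0,0],
    [0,0,0],
    [0,0,0],
    [0,0,0],
    [0,0,0],
    [0,0,0],
    [0,0,0],
    [0,0,0],
    [0,0,0],
    [0,0,0],
    [0,0,0],
  ],
)

```text
clock: 2.2
tcp_pos: [0.4256, 0.0899, 0.2484]
tool_rot: [0.747, -0.665, 0.0, -0.0]
force: [-0.0, 0.4, 0.1]
grip_width: 0.995
grip_force: 0.0
```

```bash
python3 -c "
from h import *
go(*T[60],.05)"
```

```text
t 2.2 tcp [0.4256 0.0899 0.2484] dp mm [ -0.    0.4 198.4] yawy -3.026 tilt [ 0. -0.] w 85.0 f 0.0 [-0.   0.4  0.1]
```

Request:
arm_command(
  gripper=[85,85,85,85,85,85,85,57,57,57,57,57],
  dp=[
    [0,0,25],
    [0,0,40],
    [0,0,45],
    [0,0,45],
    [0,0,28],
    [0,0,15],
    [0,0,0],
    [0,0,0],
    [0,0,0],
    [0,0,0],
    [0,0,0],
    [0,0,0],
  ],
  delta_rot=[
    [0,0,0],
    [0,0,0],
    [0,0,0],
    [0,0,0],
    [0,0,0],
    [0,0,0],
    [0,0,0],
    [0,0,0],
    [0,0,0],
    [0,0,0],
    [0,0,0],
    [0,0,0],
  ],
)

```text
clock: 3.4
tcp_pos: [0.4259, 0.0926, 0.0521]
tool_rot: [0.747, -0.665, 0.001, -0.001]
force: [-2.3, -0.2, 6.6]
grip_width: 0.692
grip_force: 61.5
```

```bash
python3 -c "
from h import *
go(*B[4],.05)"
```

```text
t 3.4 tcp [0.4259 0.0926 0.0521] dp mm [  20.5 -198.7    2.6] yawy -3.027 tilt [0.002 0.001] w 59.1 f 61.5 [-2.3 -0.2  6.6]
```

Request:
arm_command(
  gripper=[57,57,57,57,57,57,57,57],
  dp=[
    [0,0,-10],
    [0,0,-20],
    [0,0,-30],
    [0,0,-35],
    [0,0,-30],
    [0,0,-15],
    [0,0,0],
    [0,0,0],
  ],
  delta_rot=[
    [0,0,0],
    [0,0,0],
    [0,0,0],
    [0,0,0],
    [0,0,0],
    [0,0,0],
    [0,0,0],
    [0,0,0],
  ],
)

```text
clock: 4.2
tcp_pos: [0.4246, 0.0924, 0.1887]
tool_rot: [0.746, -0.666, -0.001, 0.001]
force: [-0.2, -0.6, -5.3]
grip_width: 0.69
grip_force: 61.9
```

```bash
python3 -c "
from h import *
go(*B[4],.19)
cv2.imwrite('pics/s1.png',imaging.read_camera('side')[180:420,180:480])
cv2.imwrite('pics/t1.png',imaging.read_camera('top')[120:340,130:450])"
python3 - <<'E'
import cv2,numpy as np
a=cv2.imread('pics/s1.png');b=cv2.imread('pics/t1.png')[:,:]
a=cv2.resize(a,(375,300));b=cv2.resize(b,(420,300)); cv2.imwrite('pics/st1.png',np.hstack([a,b]))
E
```

```text
t 4.2 tcp [0.4246 0.0924 0.1887] dp mm [  20.3 -200.1   -1.8] yawy -3.027 tilt [-0.002 -0.   ] w 58.9 f 61.9 [-0.2 -0.6 -5.3]
```

View pics/st1.png

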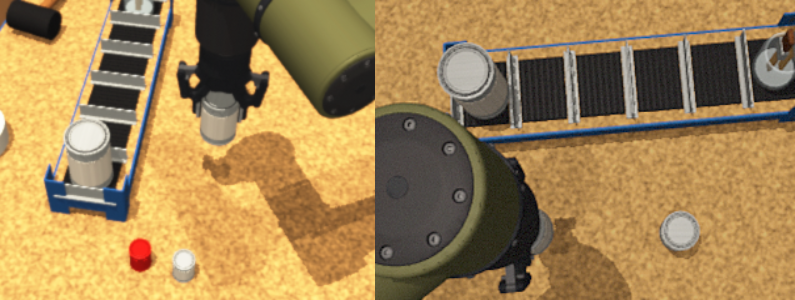

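tin_60 hangs upright in the fingers, and the bays and the other tins are undisturbed. Moving it over bay4.

Request:
arm_command(
  gripper=[57,57,57,57,57,57,57,57,57,57],
  dp=[
    [1,-10,0],
    [2,-20,0],
    [3,-30,0],
    [3,-35,0],
    [3,-35,0],
    [3,-30,0],
    [3,-25,0],
    [1,-15,0],
    [0,0,0],
    [0,0,0],
  ],
  delta_rot=[
    [0,0,0],
    [0,0,0],
    [0,0,0],
    [0,0,0],
    [0,0,0],
    [0,0,0],
    [0,0,0],
    [0,0,0],
    [0,0,0],
    [0,0,0],
  ],
)

```text
clock: 5.3
tcp_pos: [0.6254, 0.096, 0.1881]
tool_rot: [0.746, -0.666, -0.001, 0.002]
force: [-0.5, 0.4, -3.1]
grip_width: 0.689
grip_force: 62.4
```

```bash
python3 -c "
from h import *
go(*B[4],.111)"
```

```text
t 5.3 tcp [0.6254 0.096  0.1881] dp mm [ 0.9 -0.4 77.1] yawy -3.028 tilt [-0.003 -0.001] w 58.8 f 62.4 [-0.5  0.4 -3.1]
```

Request:
arm_command(
  gripper=[57,57,57,57,57,57,57,57,57],
  dp=[
    [0,0,10],
    [0,0,18],
    [0,0,18],
    [0,0,12],
    [0,0,8],
    [0,0,6],
    [0,0,4],
    [0,0,0],
    [0,0,0],
  ],
  delta_rot=[
    [0,0,0],
    [0,0,0],
    [0,0,0],
    [0,0,0],
    [0,0,0],
    [0,0,0],
    [0,0,0],
    [0,0,0],
    [0,0,0],
  ],
)

```text
clock: 6.2
tcp_pos: [0.6263, 0.0962, 0.1149]
tool_rot: [0.746, -0.666, 0.0, -0.0]
force: [0.2, 1.0, -3.5]
grip_width: 0.687
grip_force: 62.4
```

Request:
arm_command(
  gripper=[57,57,57,57,57],
  dp=[
    [0,0,1.5],
    [0,0,1.5],
    [0,0,1],
    [0,0,0],
    [0,0,0],
  ],
  delta_rot=[
    [0,0,0],
    [0,0,0],
    [0,0,0],
    [0,0,0],
    [0,0,0],
  ],
)

```text
clock: 6.7
tcp_pos: [0.6261, 0.0962, 0.1103]
tool_rot: [0.746, -0.666, 0.0, 0.0]
force: [0.1, 0.5, -3.3]
grip_width: 0.69
grip_force: 62.3
```

Request:
arm_command(
  gripper=[57,57,57,57,57],
  dp=[
    [0,0,1],
    [0,0,1],
    [0,0,0],
    [0,0,0],
    [0,0,0],
  ],
  delta_rot=[
    [0,0,0],
    [0,0,0],
    [0,0,0],
    [0,0,0],
    [0,0,0],
  ],
)

```text
clock: 7.2
tcp_pos: [0.6261, 0.0961, 0.1102]
tool_rot: [0.746, -0.666, 0.001, -0.0]
force: [-6.1, 0.2, 4.9]
grip_width: 0.69
grip_force: 62.8
```

Request:
arm_command(
  gripper=[64,72,80,85,85,85,85,85,85,85,85,85],
  dp=[
    [0,0,0],
    [0,0,0],
    [0,0,0],
    [0,0,0],
    [0,0,0],
    [0,0,-10],
    [0,0,-20],
    [0,0,-30],
    [0,0,-35],
    [0,0,-25],
    [0,0,-10],
    [0,0,0],
  ],
  delta_rot=[
    [0,0,0],
    [0,0,0],
    [0,0,0],
    [0,0,0],
    [0,0,0],
    [0,0,0],
    [0,0,0],
    [0,0,0],
    [0,0,0],
    [0,0,0],
    [0,0,0],
    [0,0,0],
  ],
)

```text
clock: 8.4
tcp_pos: [0.6266, 0.0963, 0.2405]
tool_rot: [0.746, -0.666, 0.001, -0.002]
force: [-0.1, -0.6, -0.3]
grip_width: 0.995
grip_force: 0.0
```

```bash
python3 -c "
from h import *
go(*T[52],.24)
cv2.imwrite('pics/t2.png',imaging.read_camera('side'))"
```

```text
t 8.4 tcp [0.6266 0.0963 0.2405] dp mm [178.  215.1  -0.4] yawy -3.028 tilt [0.003 0.001] w 85.0 f 0.0 [-0.1 -0.6 -0.3]
```

Request:
arm_command(
  gripper=[85,85,85,85,85,85,85,85,85],
  dp=[
    [10,12,0],
    [20,24,0],
    [29,35,0],
    [31,37,0],
    [31,37,0],
    [29,35,0],
    [18,22,0],
    [10,13,0],
    [0,0,0],
  ],
  delta_rot=[
    [0,0,0],
    [0,0,0],
    [0,0,0],
    [0,0,0],
    [0,0,0],
    [0,0,0],
    [0,0,0],
    [0,0,0],
    [0,0,0],
  ],
)

```text
clock: 9.35
tcp_pos: [0.4316, -0.106, 0.2376]
tool_rot: [0.746, -0.666, -0.0, 0.0]
force: [0.5, 0.5, 0.6]
grip_width: 0.997
grip_force: 0.0
```

```bash
python3 -c "
from h import *
go(*T[52],.04)
cv2.imwrite('pics/t3.png',cv2.resize(imaging.read_camera('top')[120:340,130:550],(798,418)))"
```

```text
t 9.3 tcp [ 0.4316 -0.106   0.2376] dp mm [ -0.8  -1.7 197.6] yawy -3.029 tilt [-0.001  0.   ] w 85.2 f 0.0 [0.5 0.5 0.6]
```

View pics/t3.png

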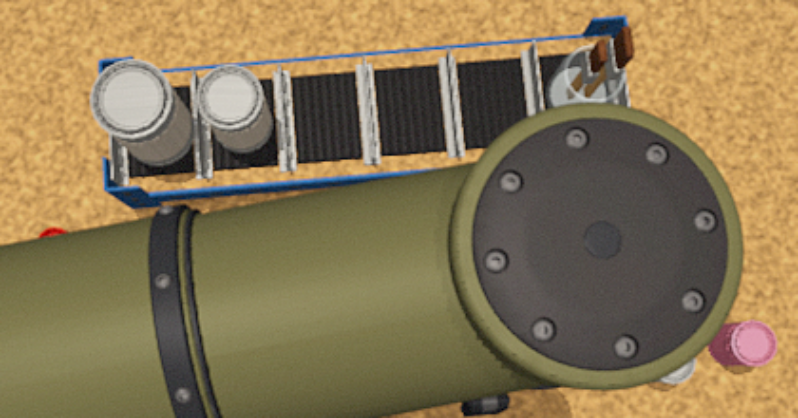

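tin_60 stands in bay4 with its lid at crop (230,96). The arm is over tin_52, so I descend and grip.

Request:
arm_command(
  gripper=[85,85,85,85,85,85,85,49,49,49,49,49],
  dp=[
    [-1,-2,25],
    [0,0,40],
    [0,0,45],
    [0,0,45],
    [0,0,28],
    [0,0,14],
    [0,0,0],
    [0,0,0],
    [0,0,0],
    [0,0,0],
    [0,0,0],
    [0,0,0],
  ],
  delta_rot=[
    [0,0,0],
    [0,0,0],
    [0,0,0],
    [0,0,0],
    [0,0,0],
    [0,0,0],
    [0,0,0],
    [0,0,0],
    [0,0,0],
    [0,0,0],
    [0,0,0],
    [0,0,0],
  ],
)

```text
clock: 10.6
tcp_pos: [0.4358, -0.1039, 0.0435]
tool_rot: [0.746, -0.666, 0.001, -0.001]
force: [-1.6, 1.5, 7.4]
grip_width: 0.598
grip_force: 62.8
```

```bash
python3 -c "
from h import *
go(*B[3],.05)
print(proj('top',(*B[4],.148)), ray('top',250.8,170.3,.148))"
```

```text
t 10.6 tcp [ 0.4358 -0.1039  0.0435] dp mm [ -92.  -210.8   -5.9] yawy -3.027 tilt [ 0.003 -0.   ] w 51.1 f 62.8 [-1.6  1.5  7.4]
[250.12556728 170.63552932] [0.62632074 0.09387553 0.148     ]
```

Request:
arm_command(
  gripper=[49,49,49,49,49,49,49,49,49,49,49,49],
  dp=[
    [0,0,-10],
    [0,0,-20],
    [0,0,-30],
    [0,0,-35],
    [-4,-10,-30],
    [-9,-20,-15],
    [-15,-35,0],
    [-18,-41,0],
    [-18,-41,0],
    [-15,-34,0],
    [-9,-20,0],
    [-4,-10,0],
  ],
  delta_rot=[
    [0,0,0],
    [0,0,0],
    [0,0,0],
    [0,0,0],
    [0,0,0],
    [0,0,0],
    [0,0,0],
    [0,0,0],
    [0,0,0],
    [0,0,0],
    [0,0,0],
    [0,0,0],
  ],
)

```text
clock: 11.8
tcp_pos: [0.6346, 0.0126, 0.1802]
tool_rot: [0.746, -0.665, -0.001, 0.001]
force: [0.0, 0.8, -2.5]
grip_width: 0.598
grip_force: 63.2
```

Request:
arm_command(
  gripper=[49,49],
  dp=[
    [0,0,0],
    [0,0,0],
  ],
  delta_rot=[
    [0,0,0],
    [0,0,0],
  ],
)

```text
clock: 12.0
tcp_pos: [0.6332, 0.0111, 0.1814]
tool_rot: [0.746, -0.666, -0.0, 0.0]
force: [-0.8, -1.0, -2.5]
grip_width: 0.594
grip_force: 63.2
```

```bash
python3 -c "
from h import *
go(*B[3],.1015)"
```

```text
t 12.0 tcp [0.6332 0.0111 0.1814] dp mm [-0.4 -1.6 79.9] yawy -3.028 tilt [-0. -0.] w 50.7 f 63.2 [-0.8 -1.  -2.5]
```

Request:
arm_command(
  gripper=[49,49,49,49,49,49,49,49,49,49,49],
  dp=[
    [0,-1,10],
    [0,0,18],
    [0,0,18],
    [0,0,14],
    [0,0,8],
    [0,0,6],
    [0,0,3],
    [0,0,1],
    [0,0,1],
    [0,0,0],
    [0,0,0],
  ],
  delta_rot=[
    [0,0,0],
    [0,0,0],
    [0,0,0],
    [0,0,0],
    [0,0,0],
    [0,0,0],
    [0,0,0],
    [0,0,0],
    [0,0,0],
    [0,0,0],
    [0,0,0],
  ],
)

```text
clock: 13.1
tcp_pos: [0.6349, 0.0117, 0.1028]
tool_rot: [0.746, -0.666, 0.0, -0.0]
force: [0.4, -0.4, -2.3]
grip_width: 0.598
grip_force: 63.2
```

Request:
arm_command(
  gripper=[49,49,49,49,49],
  dp=[
    [0,0,1],
    [0,0,1],
    [0,0,0.5],
    [0,0,0],
    [0,0,0],
  ],
  delta_rot=[
    [0,0,0],
    [0,0,0],
    [0,0,0],
    [0,0,0],
    [0,0,0],
  ],
)

```text
clock: 13.6
tcp_pos: [0.6349, 0.0116, 0.1015]
tool_rot: [0.746, -0.666, 0.001, -0.0]
force: [-4.0, 0.7, 5.1]
grip_width: 0.594
grip_force: 63.7
```

Contact; releasing and rising.

Request:
arm_command(
  gripper=[56,64,72,80,80,80,80,80,80,80,80,80],
  dp=[
    [0,0,0],
    [0,0,0],
    [0,0,0],
    [0,0,0],
    [0,0,0],
    [0,0,-10],
    [0,0,-20],
    [0,0,-30],
    [0,0,-35],
    [0,0,-28],
    [0,0,-15],
    [0,0,0],
  ],
  delta_rot=[
    [0,0,0],
    [0,0,0],
    [0,0,0],
    [0,0,0],
    [0,0,0],
    [0,0,0],
    [0,0,0],
    [0,0,0],
    [0,0,0],
    [0,0,0],
    [0,0,0],
    [0,0,0],
  ],
)

```text
clock: 14.8
tcp_pos: [0.6355, 0.0116, 0.241]
tool_rot: [0.746, -0.666, 0.001, -0.002]
force: [-0.1, -0.8, -0.9]
grip_width: 0.939
grip_force: 0.0
```

```bash
python3 -c "
from h import *
go(*T[44],.24)"
```

```text
t 14.8 tcp [0.6355 0.0116 0.241 ] dp mm [310.4 270.1  -0.4] yawy -3.028 tilt [0.005 0.001] w 80.2 f 0.0 [-0.1 -0.8 -0.9]
```

Request:
arm_command(
  gripper=[80,80,80,80,80,80,80,80,80,80,80,80],
  dp=[
    [12,11,0],
    [25,22,0],
    [36,31,0],
    [40,35,0],
    [40,35,0],
    [40,35,0],
    [40,34,0],
    [36,31,0],
    [25,22,0],
    [16,13,0],
    [0,0,0],
    [0,0,0],
  ],
  delta_rot=[
    [0,0,0],
    [0,0,0],
    [0,0,0],
    [0,0,0],
    [0,0,0],
    [0,0,0],
    [0,0,0],
    [0,0,0],
    [0,0,0],
    [0,0,0],
    [0,0,0],
    [0,0,0],
  ],
)

```text
clock: 16.0
tcp_pos: [0.4086, -0.3172, 0.2364]
tool_rot: [0.746, -0.666, -0.001, 0.0]
force: [0.6, -0.0, 0.0]
grip_width: 0.938
grip_force: 0.0
```

```bash
python3 -c "
from h import *
go(*T[44],.032)"
```

```text
t 16.0 tcp [ 0.4086 -0.3172  0.2364] dp mm [  9.8   6.9 204.4] yawy -3.029 tilt [-0.002  0.001] w 80.1 f 0.0 [ 0.6 -0.   0. ]
```

Request:
arm_command(
  gripper=[75,75,75,75,75,75,75,41,41,41,41,41],
  dp=[
    [5,3,20],
    [5,4,38],
    [0,0,45],
    [0,0,45],
    [0,0,36],
    [0,0,20],
    [0,0,0],
    [0,0,0],
    [0,0,0],
    [0,0,0],
    [0,0,0],
    [0,0,0],
  ],
  delta_rot=[
    [0,0,0],
    [0,0,0],
    [0,0,0],
    [0,0,0],
    [0,0,0],
    [0,0,0],
    [0,0,0],
    [0,0,0],
    [0,0,0],
    [0,0,0],
    [0,0,0],
    [0,0,0],
  ],
)

```text
clock: 17.2
tcp_pos: [0.4049, -0.3283, 0.036]
tool_rot: [0.746, -0.666, 0.002, -0.0]
force: [0.6, 2.4, 7.2]
grip_width: 0.499
grip_force: 60.9
```

Request:
arm_command(
  gripper=[41,41,41],
  dp=[
    [0,0,0],
    [0,0,0],
    [0,0,0],
  ],
  delta_rot=[
    [0,0,0],
    [0,0,0],
    [0,0,0],
  ],
)

```text
clock: 17.5
tcp_pos: [0.4049, -0.3283, 0.036]
tool_rot: [0.746, -0.666, 0.002, -0.0]
force: [0.7, 2.2, 6.9]
grip_width: 0.503
grip_force: 60.9
```

```bash
python3 -c "
from h import *
go(*B[2],.05)"
```

```text
t 17.5 tcp [ 0.4049 -0.3283  0.036 ] dp mm [-227.4 -266.8  -13.6] yawy -3.027 tilt [ 0.003 -0.002] w 43.0 f 60.9 [0.7 2.2 6.9]
```

Request:
arm_command(
  gripper=[41,41,41,41,41,41,41,41,41,41,41,41],
  dp=[
    [0,0,-10],
    [0,0,-20],
    [0,0,-30],
    [0,0,-35],
    [-8,-10,-30],
    [-16,-19,-15],
    [-27,-32,0],
    [-34,-40,0],
    [-34,-40,0],
    [-34,-40,0],
    [-34,-40,0],
    [-22,-26,0],
  ],
  delta_rot=[
    [0,0,0],
    [0,0,0],
    [0,0,0],
    [0,0,0],
    [0,0,0],
    [0,0,0],
    [0,0,0],
    [0,0,0],
    [0,0,0],
    [0,0,0],
    [0,0,0],
    [0,0,0],
  ],
)

```text
clock: 18.7
tcp_pos: [0.6198, -0.0968, 0.1737]
tool_rot: [0.747, -0.665, -0.0, 0.0]
force: [0.2, -0.1, -1.3]
grip_width: 0.5
grip_force: 61.0
```

Request:
arm_command(
  gripper=[41,41,41,41],
  dp=[
    [-13,-15,0],
    [-6,-6,0],
    [0,0,0],
    [0,0,0],
  ],
  delta_rot=[
    [0,0,0],
    [0,0,0],
    [0,0,0],
    [0,0,0],
  ],
)

```text
clock: 19.1
tcp_pos: [0.6367, -0.0788, 0.1741]
tool_rot: [0.746, -0.666, -0.0, 0.0]
force: [0.6, -1.1, -0.9]
grip_width: 0.502
grip_force: 61.1
```

```bash
python3 -c "
from h import *
go(*B[2],.094)"
```

```text
t 19.1 tcp [ 0.6367 -0.0788  0.1741] dp mm [-6.  -8.  80.1] yawy -3.028 tilt [-0. -0.] w 42.8 f 61.1 [ 0.6 -1.1 -0.9]
```

Request:
arm_command(
  gripper=[41,41,41,41,41,41,41,41,41,41,41,41],
  dp=[
    [-6,-8,0],
    [0,0,10],
    [0,0,18],
    [0,0,18],
    [0,0,14],
    [0,0,8],
    [0,0,6],
    [0,0,3],
    [0,0,1],
    [0,0,1],
    [0,0,0],
    [0,0,0],
  ],
  delta_rot=[
    [0,0,0],
    [0,0,0],
    [0,0,0],
    [0,0,0],
    [0,0,0],
    [0,0,0],
    [0,0,0],
    [0,0,0],
    [0,0,0],
    [0,0,0],
    [0,0,0],
    [0,0,0],
  ],
)

```text
clock: 20.3
tcp_pos: [0.6446, -0.0712, 0.0953]
tool_rot: [0.746, -0.666, 0.0, -0.0]
force: [-0.2, 0.3, -0.8]
grip_width: 0.504
grip_force: 61.1
```

Request:
arm_command(
  gripper=[41,41,41,41],
  dp=[
    [0,0,1],
    [0,0,1],
    [0,0,0],
    [0,0,0],
  ],
  delta_rot=[
    [0,0,0],
    [0,0,0],
    [0,0,0],
    [0,0,0],
  ],
)

```text
clock: 20.7
tcp_pos: [0.6447, -0.0713, 0.0941]
tool_rot: [0.746, -0.666, 0.001, -0.0]
force: [-3.4, 1.1, 6.2]
grip_width: 0.504
grip_force: 61.4
```

Request:
arm_command(
  gripper=[48,56,64,70,70,70,70,70,70,70,70,70],
  dp=[
    [0,0,0],
    [0,0,0],
    [0,0,0],
    [0,0,0],
    [0,0,0],
    [0,0,-10],
    [0,0,-20],
    [0,0,-30],
    [0,0,-35],
    [0,0,-33],
    [0,0,-15],
    [0,0,0],
  ],
  delta_rot=[
    [0,0,0],
    [0,0,0],
    [0,0,0],
    [0,0,0],
    [0,0,0],
    [0,0,0],
    [0,0,0],
    [0,0,0],
    [0,0,0],
    [0,0,0],
    [0,0,0],
    [0,0,0],
  ],
)

```text
clock: 21.9
tcp_pos: [0.6454, -0.0714, 0.2398]
tool_rot: [0.746, -0.666, 0.002, -0.002]
force: [0.3, 0.4, -0.8]
grip_width: 0.821
grip_force: 0.0
```

```bash
python3 -c "
from h import *
go(*T[36],.24)"
```

```text
t 21.9 tcp [ 0.6454 -0.0714  0.2398] dp mm [-372.6  174.4   -1.4] yawy -3.028 tilt [0.006 0.   ] w 70.1 f 0.0 [ 0.3  0.4 -0.8]
```

Request:
arm_command(
  gripper=[55,55,55,55,55,55,55,55,55,55,55,55],
  dp=[
    [-15,7,0],
    [-28,13,0],
    [-38,18,0],
    [-40,19,0],
    [-40,19,0],
    [-40,19,0],
    [-40,19,0],
    [-40,19,0],
    [-36,16,0],
    [-28,13,0],
    [-18,8,0],
    [-10,4,0],
  ],
  delta_rot=[
    [0,0,0],
    [0,0,0],
    [0,0,0],
    [0,0,0],
    [0,0,0],
    [0,0,0],
    [0,0,0],
    [0,0,0],
    [0,0,0],
    [0,0,0],
    [0,0,0],
    [0,0,0],
  ],
)

```text
clock: 23.1
tcp_pos: [0.4273, 0.2807, 0.2343]
tool_rot: [0.747, -0.665, -0.0, 0.001]
force: [0.5, -0.8, -0.1]
grip_width: 0.642
grip_force: 0.0
```

Request:
arm_command(
  gripper=[55,55],
  dp=[
    [0,0,0],
    [0,0,0],
  ],
  delta_rot=[
    [0,0,0],
    [0,0,0],
  ],
)

```text
clock: 23.3
tcp_pos: [0.4291, 0.2791, 0.2352]
tool_rot: [0.746, -0.666, 0.0, 0.001]
force: [-0.3, -0.8, -0.4]
grip_width: 0.645
grip_force: 0.0
```

```bash
python3 -c "
from h import *
go(*T[36],.025)
print(ray('top',160,249,.046))
cv2.imwrite('pics/t4.png',cv2.resize(imaging.read_camera('top')[100:340,130:530],(800,480)))"
```

```text
t 23.3 tcp [0.4291 0.2791 0.2352] dp mm [ 1.000e-01 -7.000e-01  2.102e+02] yawy -3.028 tilt [-0.001 -0.001] w 55.1 f 0.0 [-0.3 -0.8 -0.4]
[0.49970613 0.27580516 0.046     ]
```

View pics/t4.png

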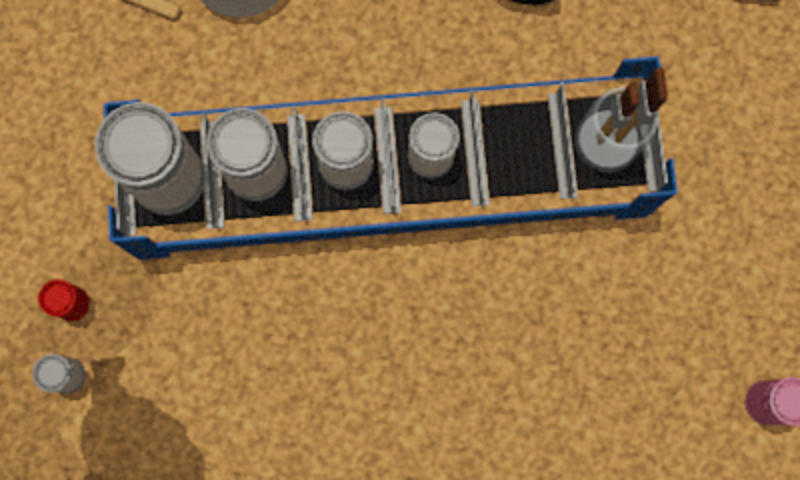

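The three tins stand centred in bays 4, 3 and 2; the stock tin and jar are unmoved. tin_36 is at crop (52,373). The red look-alike's edge is about 52 mm away and the fingers reach 42 mm. Descending.

Request:
arm_command(
  gripper=[55,55,55,55,55,55,55,33,33,33,33,33],
  dp=[
    [0,-1,25],
    [0,0,40],
    [0,0,45],
    [0,0,45],
    [0,0,35],
    [0,0,20],
    [0,0,0],
    [0,0,0],
    [0,0,0],
    [0,0,0],
    [0,0,0],
    [0,0,0],
  ],
  delta_rot=[
    [0,0,0],
    [0,0,0],
    [0,0,0],
    [0,0,0],
    [0,0,0],
    [0,0,0],
    [0,0,0],
    [0,0,0],
    [0,0,0],
    [0,0,0],
    [0,0,0],
    [0,0,0],
  ],
)

```text
clock: 24.55
tcp_pos: [0.431, 0.2803, 0.0275]
tool_rot: [0.746, -0.666, 0.0, -0.001]
force: [-1.0, -0.0, 5.6]
grip_width: 0.404
grip_force: 59.8
```

```bash
python3 -c "
from h import *
go(*B[1],.05)"
```

```text
t 24.6 tcp [0.431  0.2803 0.0275] dp mm [ 457.9 -171.6  -22.7] yawy -3.027 tilt [0.002 0.002] w 34.5 f 59.8 [-1.  -0.   5.6]
```

Request:
arm_command(
  gripper=[33,33,33,33,33,33,33,33,33,33,33,33],
  dp=[
    [0,0,-10],
    [0,0,-20],
    [0,0,-30],
    [0,0,-35],
    [10,0,-30],
    [20,0,-15],
    [32,0,0],
    [40,0,0],
    [42,0,0],
    [42,0,0],
    [42,0,0],
    [42,0,0],
  ],
  delta_rot=[
    [0,0,0],
    [0,0,0],
    [0,0,0],
    [0,0,0],
    [0,0,0],
    [0,0,0],
    [0,0,0],
    [0,0,0],
    [0,0,0],
    [0,0,0],
    [0,0,0],
    [0,0,0],
  ],
)

```text
clock: 25.75
tcp_pos: [0.4605, 0.0099, 0.1664]
tool_rot: [0.746, -0.665, 0.0, -0.0]
force: [0.7, -0.9, -0.2]
grip_width: 0.408
grip_force: 59.8
```

Request:
arm_command(
  gripper=[33,33,33,33,33,33,33],
  dp=[
    [42,0,0],
    [42,0,0],
    [42,0,0],
    [34,0,0],
    [20,0,0],
    [8,0,0],
    [0,0,0],
  ],
  delta_rot=[
    [0,0,0],
    [0,0,0],
    [0,0,0],
    [0,0,0],
    [0,0,0],
    [0,0,0],
    [0,0,0],
  ],
)

```text
clock: 26.45
tcp_pos: [0.482, -0.1759, 0.1658]
tool_rot: [0.746, -0.666, -0.0, 0.0]
force: [0.6, -0.3, -0.3]
grip_width: 0.408
grip_force: 59.8
```

```bash
python3 -c "
from h import *
go(*B[1],.0855)"
```

```text
t 26.4 tcp [ 0.482  -0.1759  0.1658] dp mm [  -1.4 -172.9   80.2] yawy -3.029 tilt [-0.001  0.   ] w 34.8 f 59.8 [ 0.6 -0.3 -0.3]
```

Request:
arm_command(
  gripper=[33,33,33,33,33,33,33,33,33],
  dp=[
    [0,-10,0],
    [-1,-20,0],
    [0,-30,0],
    [0,-35,0],
    [0,-35,0],
    [0,-25,0],
    [0,-13,0],
    [0,-5,0],
    [0,0,0],
  ],
  delta_rot=[
    [0,0,0],
    [0,0,0],
    [0,0,0],
    [0,0,0],
    [0,0,0],
    [0,0,0],
    [0,0,0],
    [0,0,0],
    [0,0,0],
  ],
)

```text
clock: 27.35
tcp_pos: [0.6545, -0.1535, 0.1653]
tool_rot: [0.747, -0.665, -0.0, 0.0]
force: [1.3, -0.3, -1.8]
grip_width: 0.405
grip_force: 59.9
```

```bash
python3 -c "
from h import *
go(*B[1],.0855)"
```

```text
t 27.4 tcp [ 0.6545 -0.1535  0.1653] dp mm [ 1.5  1.  79.8] yawy -3.026 tilt [-0.001 -0.   ] w 34.6 f 59.9 [ 1.3 -0.3 -1.8]
```

Request:
arm_command(
  gripper=[33,33,33,33,33,33,33,33,33,33,33],
  dp=[
    [1,1,10],
    [0,0,18],
    [0,0,18],
    [0,0,14],
    [0,0,8],
    [0,0,6],
    [0,0,3],
    [0,0,1],
    [0,0,1],
    [0,0,0],
    [0,0,0],
  ],
  delta_rot=[
    [0,0,0],
    [0,0,0],
    [0,0,0],
    [0,0,0],
    [0,0,0],
    [0,0,0],
    [0,0,0],
    [0,0,0],
    [0,0,0],
    [0,0,0],
    [0,0,0],
  ],
)

```text
clock: 28.45
tcp_pos: [0.6533, -0.1559, 0.0872]
tool_rot: [0.746, -0.666, 0.0, -0.0]
force: [-0.1, -0.0, -1.4]
grip_width: 0.405
grip_force: 59.9
```

Request:
arm_command(
  gripper=[33,33,33,33],
  dp=[
    [0,0,1],
    [0,0,1],
    [0,0,0],
    [0,0,0],
  ],
  delta_rot=[
    [0,0,0],
    [0,0,0],
    [0,0,0],
    [0,0,0],
  ],
)

```text
clock: 28.85
tcp_pos: [0.6533, -0.1559, 0.0856]
tool_rot: [0.746, -0.666, 0.0, -0.0]
force: [-1.0, 0.7, 4.6]
grip_width: 0.408
grip_force: 60.2
```

Request:
arm_command(
  gripper=[40,48,54,54,54,54,54,54,54,54,54,54],
  dp=[
    [0,0,0],
    [0,0,0],
    [0,0,0],
    [0,0,0],
    [0,0,0],
    [0,0,-10],
    [0,0,-20],
    [0,0,-30],
    [0,0,-35],
    [0,0,-35],
    [0,0,-20],
    [0,0,-5],
  ],
  delta_rot=[
    [0,0,0],
    [0,0,0],
    [0,0,0],
    [0,0,0],
    [0,0,0],
    [0,0,0],
    [0,0,0],
    [0,0,0],
    [0,0,0],
    [0,0,0],
    [0,0,0],
    [0,0,0],
  ],
)

```text
clock: 30.05
tcp_pos: [0.654, -0.1562, 0.2446]
tool_rot: [0.746, -0.666, 0.003, -0.002]
force: [-0.1, -0.1, 0.1]
grip_width: 0.63
grip_force: 0.0
```

Request:
arm_command(
  gripper=[54,54,54,54,54,54,54,54,54,54],
  dp=[
    [10,20,0],
    [20,35,0],
    [30,40,0],
    [30,40,0],
    [30,40,0],
    [30,35,0],
    [20,15,0],
    [10,5,0],
    [0,0,0],
    [0,0,0],
  ],
  delta_rot=[
    [0,0,0],
    [0,0,0],
    [0,0,0],
    [0,0,0],
    [0,0,0],
    [0,0,0],
    [0,0,0],
    [0,0,0],
    [0,0,0],
    [0,0,0],
  ],
)

```text
clock: 31.05
tcp_pos: [0.4454, -0.3604, 0.2392]
tool_rot: [0.746, -0.666, -0.0, 0.0]
force: [-0.1, 0.6, 0.6]
grip_width: 0.635
grip_force: 0.0
```

```bash
python3 -c "
from h import *
for b,h in((4,.09),(3,.074),(2,.06),(1,.046)): print(b,proj('top',(*B[b],.058+h)).round(1))
cv2.imwrite('pics/t5.png',cv2.resize(imaging.read_camera('top')[120:240,170:490],(800,300)))"
```

```text
4 [250.1 170.6]
3 [299.5 169.6]
2 [347.1 168.1]
1 [392.9 166.4]
```

View pics/t5.png

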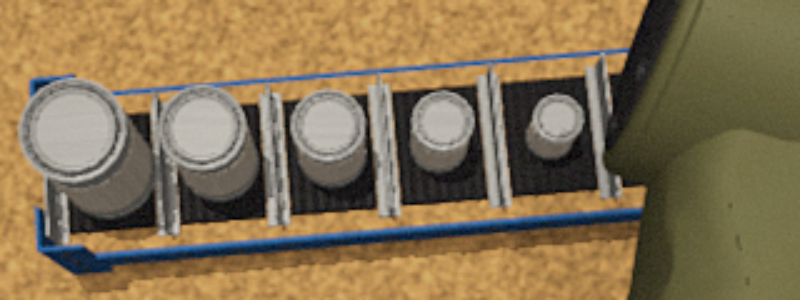

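The lids sit at crop (203,126), (328,125), (442,120) and (556,120), all within about 3 mm of the bay middles, and the arm is clear. Handing in.

```bash
python3 -c "
from station import job
print(job.hand_in())"
```

```text
the job is handed in; nothing more can be done
None
```

The job is handed in: the 60, 52, 44 and 36 mm tins stand upright in order from the large tin to the brush jar, each within about 3 mm of its bay's middle; the arm hid the jar in the last picture, but the gripper never came near it.

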